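# Switch on the engraving machine from its desk control box

### The arm

A 7-joint arm with a two-finger parallel gripper is mounted at the origin on the work surface. World frame = base frame: x ahead of the robot, y to its left, z up, the work surface at z = 0. Lengths are in mm, angles in rad, forces in N, time in s.
With the tool pointing down it reaches from about 400 to 900 mm from the base axis. Payload 5.6 kg.
Tool frame: the origin (TCP) lies midway between the tips of the shut fingers; the grasp point (between the pads) lies 19 mm behind it; x points along the fingers, y is the direction in which the jaws open and shut, and the axes are right-handed (so a half turn about x gives the same grasp; the last joint's range is limited). The gripper opens to 92 mm and grips with 3 to 60 N. Pads are 20 mm wide; open, the fingers measure 128 mm over their backs; the gripper's body (75 mm by 189 mm) begins 69 mm behind the grasp point.
Start: joints at [-1.342, 0.468, -0.012, 1.603, 0.006, 1.071, -0.056], TCP at [174.544, 626.134, 214.592] pointing down, gripper open.
Joint ranges: [-2.53, 2.53], [-0.31, 2.02], [-1.57, 1.55], [0.28, 2.44], [-1.29, 4.43], [0.15, 1.84], [-2.92, 2.92]. Speed limits (rad/s): [2.57, 2.57, 3.14, 3.14, 3.14, 3.14, 3.14].

### API

Orientations are given as a rotation vector (axis times angle).
In Python, from cell import robot, grip, kin, viewer gives the robot as it stands. Calls block until the motion is done:
- robot.movep(position, orientation): joint-space move of the TCP to a pose.
- robot.servo_line(position, feed=150, rotation=None): straight line of the TCP; rotation=None keeps the orientation; feed is the mean speed in mm/s.
- robot.goto_joints(angles): joint-space move.
- grip(opening, newtons=None): opening from 0.0 (shut) to 1.0 (fully open); newtons is the grip in N (None keeps the last); returns when the fingers have stopped.
- robot.hold(seconds).
- kin.ik(position, orientation): joint angles nearest the present ones, or None.
- robot.observe(): the state.
- viewer.read_camera(name): name is "scene" or "top" or "wrist"; returns the picture (384x512x3 uint8, red, green, blue); there is no depth.
- viewer.camera_info(name): a dict with "camera_matrix" (3x3 intrinsics, pixels), "R" (3x3) and "t" (3): a world point X has camera coordinates R X + t. Camera axes: x right, y down, z forward; pixel columns grow to the right and rows downward; lengths in mm; the calibration is good to about 2 mm. A picture is of the moment at which its call begins: read the wrist's pose just before it. camera_info takes no time and is no camera call; for the wrist camera it gives the pose at the moment of the call.
A pose or a line that the arm cannot do raises robot.IKError and nothing moves.
- robot.job_done(): hands the job in, once; it reports no verdict.
Trained networks look in the newest picture that a camera, given by its name, has taken for a name from the list of things; names that differ only in an ending like _2 or _b are one class to them, and where a whole thing is asked for, a point or a joint stands for the part that bears it (a point fixed in the world has none). Each returns a list of dicts, best first, with "confidence" (0 to 1); they miss things now and then, are a little off and sometimes report something else, mostly with a low value. They report only what shows in the picture. A call takes as long as a camera call.
- viewer.silhouettes(name, camera): "mask" (384x512 bool, what is visible of it).
- viewer.pinpoint(name, camera): "at" ([x, y, z] in mm, in the coordinates of the camera as it stood for that picture, good to about 4 mm: a listed point, or the origin of a listed thing).
The state is a dict: "t": time; "joints": joint angles; "joint_velocities": joint speeds; "joint_torque": joint torques, N m; "tcp_pos": TCP position; "tcp_rot": TCP orientation; "contact_force": force on the tool from outside, world axes, zero at the start; "wrist_torque": the same for the moment, N m; "grip_width": opening from 0.0 (shut) to 1.0 (fully open).
Only numpy, scipy, OpenCV 4.12 (cv2) and the standard library are available. Lean on these libraries where they do the work, as an engineer would, in place of code of your own. Each camera call takes 0.05 s, during which the arm holds its last target.

### The job

Start up the engraving machine from the control box on the desk, using the fingertips only: first press the black-barred end of the blue power rocker fully over to on, then the black-barred end of the yellow extractor rocker fully over, and only when both are on press the green start key right down, hold it down for about a second, and let go. Leave both rockers on, do not press the red stop key, and do not lift or shift the mug, tape measure, ring box or notebook.

Things in the scene. Friction and masses are not known exactly. Their poses are not given: they have to be found in the camera images.
- console: grey control box with a white top, 190 x 190 x 50 mm, fixed to the desk; origin at the centre of its underside, x away from the robot, z up. Its four controls sit in a square of 84 mm pitch on its top, in any arrangement
- power_press (a point): blue power rocker switch, a 60 x 32 mm paddle bent like a shallow V. The point: middle of the face of its ON half (black bar, half farther from the robot), 20 mm from the hinge line at mid-paddle. Off: this half slopes up 21 degrees, point 73 mm above the desk; fully on: half lies level, point 66 mm up. Axes turn with the paddle: y along the hinge, x (level while off) towards the ON half, z up
- fan_press (a point): yellow fume extractor rocker switch, a 60 x 32 mm paddle bent like a shallow V. The point: middle of the face of its ON half (black bar, half farther from the robot), 20 mm from the hinge line at mid-paddle. Off: this half slopes up 21 degrees, point 73 mm above the desk; fully on: half lies level, point 66 mm up. Axes turn with the paddle: y along the hinge, x (level while off) towards the ON half, z up
- start_top (a point): green round start key, 36 mm across, in a black housing 52 mm across: the centre of its top, 72 mm above the desk when up; z is up. It goes down 6 mm against a spring, begins to move at 1.5 N and is fully down at 5 N, and springs back when released
- stop_top (a point): red round stop key, 36 mm across, in a black housing 52 mm across: the centre of its top, 72 mm above the desk when up; z is up. It goes down 6 mm against a spring, begins to move at 1.5 N and is fully down at 5 N, and springs back when released
- power (a joint): angle of the blue rocker in rad: 0 off (starts between 0 and 0.04), grows as the ON half is pressed down, 0.36 fully on (rigid end stop). It stays where it is left; 2 to 5 N on the ON half tips it. Black bezel 72 x 42 mm around it, 62 mm above the desk
- fan (a joint): angle of the yellow rocker in rad: 0 off (starts between 0 and 0.04), grows as the ON half is pressed down, 0.36 fully on (rigid end stop). It stays where it is left; 2 to 5 N on the ON half tips it. Black bezel 72 x 42 mm around it, 62 mm above the desk
- start (a joint): travel of the green key in m: 0 up, 0.006 fully down
- stop (a joint): travel of the red key in m: 0 up, 0.006 fully down
- mug: loose white mug, 76 mm across the rim, 90 mm high, handle to its +y; origin at the centre of its underside, beside the control box
- tape: loose orange tape measure, 60 x 55 x 30 mm with a small steel tab; origin at the centre of its underside
- ring_box: loose closed ring box, red top on a dark wood foot, 57 x 57 x 40 mm; origin at the centre of its underside
- notebook: loose white spiral notebook lying flat, 105 x 148 x 12 mm; origin at the centre of its underside

How it is judged:
By the outcome, as a careful person would: the job done as asked, in the order asked, and still so for the second after the job is handed in, with the robot touching nothing.
It also fails if it takes over 38 s, if anything falls off the work surface, if the arm or the gripper's body presses on something with over 40 N, if the wrist force passes 120 N, or if a joint passes its speed limit or range.

## Working session

There is one attempt and no reset: what is moved stays moved. The work goes in short steps, each a Python script; the robot and the scene stay as the last script left them, time stands still between calls to the robot, and variables do not carry over. Pictures are saved under pics/ and viewed, and the job is handed in when it is done.

```bash
ls; mkdir -p pics
python3 - <<'E'
from cell import robot, grip, kin, viewer
import cv2,numpy as np
for c in ["scene","top"]:
    im=viewer.read_camera(c); cv2.imwrite(f"pics/{c}0.png",im[:,:,::-1])
    ci=viewer.camera_info(c); R=np.array(ci["R"]);t=np.array(ci["t"])
    print(c,"cam at",(-R.T@t).round())
    for n in ["console","power_press","fan_press","start_top","stop_top","mug","tape","ring_box","notebook"]:
        for d in viewer.pinpoint(n,c)[:2]:
            print(n,round(d["confidence"],2),(R.T@(np.array(d["at"])-t)).round(1))
s=robot.observe(); print(s["t"],s["tcp_rot"],s["contact_force"],s["grip_width"])
E
```

```text
pics
scene cam at [1334.  502.  764.]
console 0.56 [543.9 -26.6  -3.6]
power_press 0.64 [606.7   8.3  73. ]
fan_press 0.63 [510.4 -72.9  71.1]
fan_press 0.59 [498.6  16.7  73. ]
start_top 0.49 [576.  -73.8  72.7]
stop_top 0.67 [501.   16.7  74.5]
mug 0.57 [6.301e+02 1.465e+02 6.000e-01]
tape 0.71 [487.3 143.6  -5.9]
ring_box 0.62 [ 492.9 -199.7   -2.4]
top cam at [473.  58. 914.]
console 0.76 [537.2 -29.7  -3. ]
power_press 0.89 [604.2   8.6  67.3]
power_press 0.31 [485.  140.7   0.6]
fan_press 0.69 [513.9 -66.4  73.7]
start_top 0.57 [574.7 -74.2  70.3]
stop_top 0.6 [498.1  15.4  70. ]
mug 0.94 [ 6.317e+02  1.465e+02 -5.000e-01]
tape 0.59 [483.6 141.    1.4]
tape 0.23 [498.   16.3  68.7]
ring_box 0.71 [ 496.4 -199.7    3.4]
notebook 0.72 [752.4 -38.7  -2.1]
notebook 0.19 [499.2  14.2  72.8]
1.0 [ 0.21341112  1.56018227 -0.21336069] [-0.48983973 -0.36951641  0.14445251] 1.001020441037169
```

View pics/top0.png

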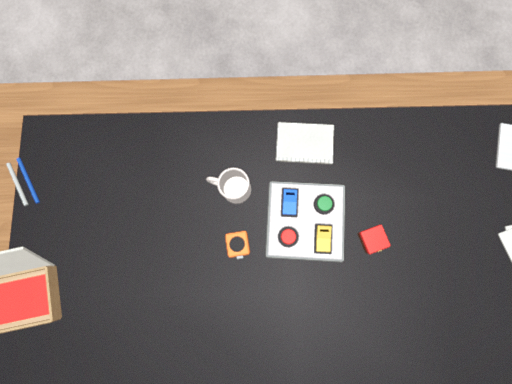

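View pics/scene0.png

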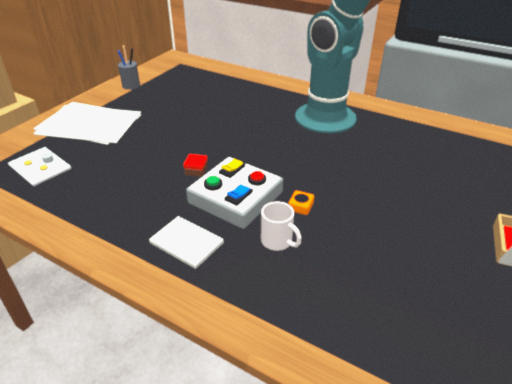

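Top view: blue rocker (290,202), green key (324,204), red key (288,237), yellow rocker (324,238), with the black bars on the far (upper) ends. Next I shut the gripper and look with the wrist camera.

```bash
cat > h.py <<'E'
from cell import robot, grip, kin, viewer
import cv2,numpy as np
N=["power_press","fan_press","start_top","stop_top","console"]
DOWN=[0,np.pi/2,0]
def look(c,tag,names=N):
    ci=viewer.camera_info(c); im=viewer.read_camera(c)
    cv2.imwrite(f"pics/{tag}.png",im[:,:,::-1])
    R=np.array(ci["R"]);t=np.array(ci["t"])
    np.savez(f"pics/{tag}.npz",K=ci["camera_matrix"],R=R,t=t)
    print(tag,"cam",(-R.T@t).round(),"axis",R[2].round(2))
    for n in names:
        for d in viewer.pinpoint(n,c)[:2]:
            p=np.array(d["at"]); q=np.array(ci["camera_matrix"])@p
            print(n,round(d["confidence"],2),(R.T@(p-t)).round(1),(q[:2]/q[2]).round())
def st():
    s=robot.observe(); print("t",round(s["t"],2),"tcp",np.round(s["tcp_pos"],1),"F",np.round(s["contact_force"],2),"g",round(s["grip_width"],3)); return s
E
python3 - <<'E'
from h import *
grip(0.0,10)
robot.movep([500,-30,300],DOWN); st(); look("wrist","w1")
robot.servo_line([560,-30,270],feed=200); st(); look("wrist","w2")
E
```

```text
t 4.95 tcp [500.1 -29.1 299.9] F [1.15 0.34 0.3 ] g 0.004
w1 cam [421. -29. 471.] axis [ 0.28 -0.   -0.96]
power_press 0.63 [604.3   6.2  75.4] [280. 235.]
fan_press 0.58 [514.6 -72.3  72.7] [230. 180.]
start_top 0.68 [604.2  10.4  74.2] [282. 234.]
start_top 0.61 [576.7 -72.2  71.2] [231. 218.]
stop_top 0.56 [501.4  20.8  74.9] [291. 172.]
stop_top 0.42 [518.2 -72.3  74.1] [230. 182.]
console 0.56 [ 5.439e+02 -2.890e+01  4.000e-01] [258. 187.]
t 5.73 tcp [559.3 -30.4 269.6] F [ 0.09 -0.75  0.11] g 0.006
w2 cam [480. -30. 441.] axis [ 0.28 -0.   -0.96]
power_press 0.63 [603.3   7.6  77.3] [285. 206.]
fan_press 0.56 [519.4 -70.7  71.7] [228. 146.]
fan_press 0.33 [ 5.421e+02 -2.880e+01  5.000e-01] [259. 156.]
start_top 0.59 [578.8 -71.8  70.1] [229. 188.]
stop_top 0.82 [501.   18.9  71.7] [295. 132.]
console 0.61 [ 5.435e+02 -3.230e+01  4.000e-01] [257. 156.]
```

Run:
```python
import cv2
a=[cv2.resize(cv2.imread(f"pics/{n}.png")[60:300,150:400],None,fx=1.58,fy=1.58,interpolation=cv2.INTER_CUBIC) for n in("w1","w2")]
cv2.imwrite("pics/w12.png",cv2.hconcat(a))
```

```text
(no output)
```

View pics/w12.png

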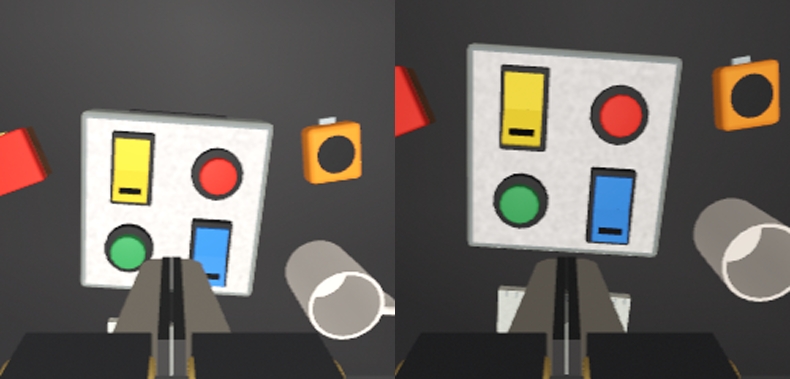

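View pics/w1.png

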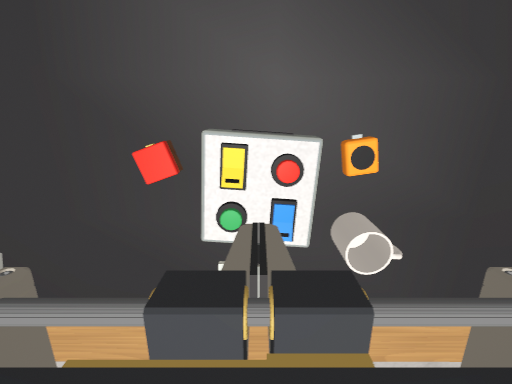

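The wrist view has +x down. Yellow is at (520,108), red (620,115), green (520,203) and blue (612,205) in the zoomed w2 half, with bars on the far side. Next I fit the keys and paddles by colour.

Run:
```python
import cv2,numpy as np
from h import viewer
def ray(px,K,R,t,z):
    d=R.T@np.linalg.inv(K)@np.array([px[0],px[1],1]); c=-R.T@t
    return c+d*(z-c[2])/d[2]
hs={"blue":(100,130,72),"yellow":(22,34,72),"green":(60,90,72),"red":(0,8,72)}
ci=viewer.camera_info("top"); np.savez("pics/top0.npz",K=ci["camera_matrix"],R=ci["R"],t=ci["t"])
obs={k:[] for k in hs}
for tag in("w1","w2","top0"):
    im=cv2.imread(f"pics/{tag}.png"); h=cv2.cvtColor(im,cv2.COLOR_BGR2HSV); f=np.load(f"pics/{tag}.npz"); K,R,t=f["K"],f["R"],f["t"]
    for k,(a,b,z) in hs.items():
        m=cv2.inRange(h,(a,110,60),(b,255,255)); 
        n,l,s,c=cv2.connectedComponentsWithStats(m)
        # project expected
        ex={"blue":(590,10),"yellow":(500,-71),"green":(577,-73),"red":(500,18)}[k]
        p=K@(R@np.array([*ex,70.])+t); p=p[:2]/p[2]
        i=min((i for i in range(1,n) if s[i,4]>20),key=lambda i:np.linalg.norm(c[i]-p))
        mm=(l==i).astype(np.uint8); cn=cv2.findContours(mm,cv2.RETR_EXTERNAL,cv2.CHAIN_APPROX_NONE)[0][0]
        if k in("green","red"): ctr=np.array(cv2.fitEllipse(cn)[0])
        else: ctr=np.array(cv2.minAreaRect(cn)[0]); box=cv2.boxPoints(cv2.minAreaRect(cn)); print([ray(q,K,R,t,68).round(0)[:2].tolist() for q in box])
        P=K@np.c_[R,t]; obs[k].append((P,ctr))
        print(tag,k,s[i,4],ctr.round(1),ray(ctr,K,R,t,72 if k in("green","red") else 68).round(1))
for k,o in obs.items():
    for sel in ([0,1],[1,2],[0,1,2]):
        A=np.vstack([r for j in sel for P,c in [o[j]] for r in (c[0]*P[2]-P[0],c[1]*P[2]-P[1])]); X=np.linalg.lstsq(A[:,:3],-A[:,3],rcond=None)[0]; print(k,sel,X.round(1))
```

```text
[[616.0, -8.0], [553.0, -5.0], [555.0, 29.0], [619.0, 27.0]]
w1 blue 629 [282.5 221.7] [584.9  10.8  68. ]
[[528.0, -87.0], [465.0, -82.0], [466.0, -49.0], [529.0, -52.0]]
w1 yellow 872 [232.6 167.5] [496.3 -67.7  68. ]
w1 green 395 [230.6 218.8] [578.5 -72.6  72. ]
w1 red 460 [287.5 171.1] [501.   15.8  72. ]
[[616.0, -8.0], [553.0, -4.0], [556.0, 29.0], [619.0, 27.0]]
w2 blue 944 [286.6 192.1] [585.6  11.   68. ]
[[527.0, -88.0], [465.0, -82.0], [467.0, -48.0], [529.0, -53.0]]
w2 yellow 1121 [230.4 128.6] [496.1 -67.6  68. ]
w2 green 494 [228.4 188.6] [579.2 -72.6  72. ]
w2 red 588 [292.4 132.9] [501.7  16.1  72. ]
[[615.0, 28.0], [614.0, -7.0], [553.0, -5.0], [554.0, 29.0]]
top0 blue 365 [289.  201.5] [583.8  11.2  68. ]
[[465.0, -48.0], [527.0, -53.0], [525.0, -88.0], [463.0, -82.0]]
top0 yellow 214 [323.2 238.1] [494.9 -68.   68. ]
top0 green 28 [324.3 203.1] [578.2 -73.2  72. ]
top0 red 196 [288.1 236.2] [500.2  15.5  72. ]
blue [0, 1] [587.3  11.5  62.1]
blue [1, 2] [583.5  11.1  72.9]
blue [0, 1, 2] [583.9  10.9  70.8]
yellow [0, 1] [496.1 -67.5  69.3]
yellow [1, 2] [494.8 -65.7  84.2]
yellow [0, 1, 2] [495.1 -66.9  75. ]
green [0, 1] [580.6 -73.2  66.5]
green [1, 2] [577.2 -72.   79.4]
green [0, 1, 2] [578.  -72.6  74.1]
red [0, 1] [501.9  16.4  67.9]
red [1, 2] [500.6  15.6  76.3]
red [0, 1, 2] [500.6  15.6  74.9]
```

The square fit gives a diagonal of 117.7 mm (118.8 expected), centre (540, −28.4) and yaw −3.8°. The rocker centroids agree within 1 mm. Pressing blue now.

```bash
cat >> h.py <<'E'
from scipy.spatial.transform import Rotation as Ro
YAW=np.radians(-3.8)
ROT=(Ro.from_euler("z",YAW)*Ro.from_rotvec(DOWN)).as_rotvec()
C=np.array([540.,-28.4]); M=np.array([[np.cos(YAW),-np.sin(YAW)],[np.sin(YAW),np.cos(YAW)]])
def loc(x,y): return C+M@np.array([x,y])
def press(xy,z0,zmin,fstop,step=1.0):
    f0=np.array(robot.observe()["contact_force"]); z=z0
    robot.servo_line([*xy,z0],feed=60)
    while True:
        s=robot.observe(); f=np.array(s["contact_force"])-f0
        print("z",round(s["tcp_pos"][2],1),"cmd",round(z,1),"dF",f.round(1))
        if f[2]>fstop or z-step<zmin: break
        z-=step; robot.servo_line([*xy,z],feed=20)
    return z
E
python3 - <<'E'
from h import *
p=loc(42+19,42); print(p)
robot.movep([*p,105],ROT); robot.hold(0.2); st()
press(p,76,63,12)
robot.hold(0.15); st()
robot.servo_line([*p,110],feed=120); st()
look("wrist","w3",["power_press"])
look("top","top3",[])
E
```

```text
[603.64939338   9.46495374]
t 6.97 tcp [604.8   9.1 107.2] F [0.49 0.91 0.41] g 0.007
z 75.7 cmd 76 dF [-0.2  0.1  0.5]
z 75.1 cmd 75.0 dF [-0.6 -1.2 -0.4]
z 74.2 cmd 74.0 dF [-0.2 -0.2  0.5]
z 73.1 cmd 73.0 dF [ 0.9 -0.6  1.2]
z 72.0 cmd 72.0 dF [ 0.  -2.2  0.4]
z 70.9 cmd 71.0 dF [ 0.8 -1.4  1.2]
z 69.9 cmd 70.0 dF [-0.7 -1.1  0.3]
z 68.9 cmd 69.0 dF [ 0.4 -0.6  0.2]
z 67.9 cmd 68.0 dF [-0.6 -0.1 -0.1]
z 66.9 cmd 67.0 dF [ 0.3 -1.  -0.9]
z 66.5 cmd 66.0 dF [-2.5 -1.2  4.5]
z 66.4 cmd 65.0 dF [-4.2 -0.8 11.8]
z 66.3 cmd 64.0 dF [-6.9 -0.8 18.4]
t 10.75 tcp [603.7   9.5  66.3] F [-6.33  0.46 19.67] g 0.006
t 11.28 tcp [603.3   9.7 109.7] F [-0.21 -0.45 -0.14] g 0.005
w3 cam [524.  16. 281.] axis [ 0.28 -0.02 -0.96]
power_press 0.66 [607.1   9.   66.9] [257. 217.]
top3 cam [473.  58. 914.] axis [ 0.17  0.04 -0.99]
```

Run:
```python
import cv2
a=cv2.resize(cv2.imread("pics/w3.png"),(400,300));
b=cv2.resize(cv2.imread("pics/top3.png")[170:275,250:390],(400,300),interpolation=cv2.INTER_CUBIC)
cv2.imwrite("pics/c3.png",cv2.hconcat([a,b]))
```

```text
(no output)
```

View pics/c3.png

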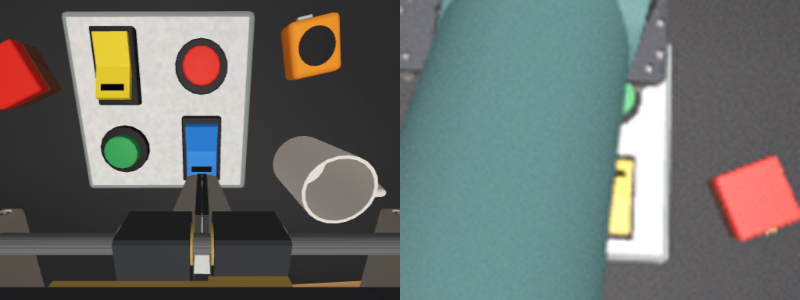

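Left half (wrist): the blue paddle's bar end at (201,168) now lies in its bezel, with the rigid stop felt at z = 66.3 mm. The yellow bar end at (112,88) still stands up. Yellow is next.

Run:
```python
from h import *
p=loc(-42+19,-42); print(p)
robot.servo_line([*p,105],feed=200,rotation=ROT); robot.hold(0.2); st()
press(p,77,63,15,step=1.5)
robot.hold(0.15); st()
robot.servo_line([*p,110],feed=120)
robot.servo_line([520,-28,230],feed=250); robot.hold(0.2); st()
look("wrist","w4",["power_press","fan_press"])
```

```text
[514.26706241 -68.78336196]
t 12.38 tcp [515.2 -67.8 104.9] F [ 0.08 -0.21  0.32] g 0.006
z 76.7 cmd 77 dF [ 0.   0.4 -0.3]
z 75.7 cmd 75.5 dF [ 0.1  0.  -1.1]
z 74.1 cmd 74.0 dF [0.2 0.8 1. ]
z 72.5 cmd 72.5 dF [0.  0.9 0.6]
z 70.9 cmd 71.0 dF [0.5 0.3 0.7]
z 69.3 cmd 69.5 dF [ 0.4 -0.1  0.4]
z 67.8 cmd 68.0 dF [-0.8 -0.1 -0.4]
z 66.5 cmd 66.5 dF [-0.3  0.3  1.9]
z 66.3 cmd 65.0 dF [-5.3  1.3 17. ]
t 15.14 tcp [514.2 -68.8  66.3] F [-5.15  0.52 17.35] g 0.005
t 16.52 tcp [518.9 -28.6 228.4] F [ 0.76 -0.55 -0.26] g 0.008
w4 cam [440. -22. 400.] axis [ 0.28 -0.02 -0.96]
power_press 0.96 [605.5   6.3  69.2] [288. 242.]
power_press 0.28 [518.2 -70.8  64.6] [225. 182.]
fan_press 0.73 [519.7 -69.5  63.9] [226. 183.]
```

View pics/w4.png

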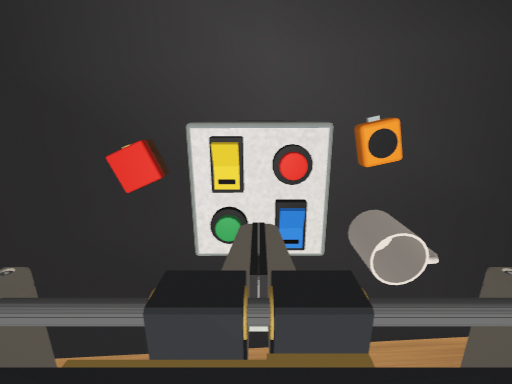

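Both rockers rest on their stops (bar ends at (227,182) and (291,241)); rigid contact came at 66.3 mm for each. Now the start key.

Run:
```python
from h import *
p=loc(42,-42); print(p)
robot.servo_line([*p,130],feed=200,rotation=ROT)
robot.servo_line([*p,80],feed=100); robot.hold(0.2); st()
robot.servo_line([*p,70],feed=40); st()
robot.servo_line([*p,65.0],feed=20); s=st(); t0=s["t"]
if s["contact_force"][2]<9: robot.servo_line([*p,64.2],feed=20); s=st()
robot.hold(max(0.1,1.0-(s["t"]-t0))); st()
robot.servo_line([*p,110],feed=120); st()
robot.servo_line([500,-28,240],feed=250); robot.hold(0.2); st()
look("wrist","w5",N+["mug","tape","ring_box"])
```

```text
[579.12415785 -73.09116549]
t 18.3 tcp [579.6 -73.2  80.7] F [ 0.19 -0.75 -0.27] g 0.005
t 18.7 tcp [579.6 -73.1  70.1] F [1.77 0.63 2.54] g 0.006
t 19.1 tcp [579.7 -73.1  66.3] F [-2.54  0.76 13.05] g 0.007
t 20.1 tcp [579.7 -73.1  66.3] F [-1.79  0.9  13.65] g 0.002
t 20.62 tcp [578.6 -72.8 109.5] F [ 0.65  0.48 -0.35] g 0.003
t 21.61 tcp [499.7 -28.6 238.7] F [-0.09  0.07 -0.37] g 0.006
w5 cam [421. -22. 410.] axis [ 0.28 -0.02 -0.96]
power_press 0.9 [608.2   6.7  68.7] [288. 252.]
power_press 0.37 [ 489.9 -195.1    2.1] [150. 171.]
fan_press 0.65 [517.8 -69.7  64.9] [228. 194.]
fan_press 0.23 [502.7  19.   76. ] [295. 181.]
start_top 0.64 [581.4 -75.2  72.3] [228. 240.]
stop_top 0.6 [502.8  19.4  72.2] [295. 180.]
console 0.93 [544.1 -27.2   1.4] [261. 197.]
console 0.63 [581.3 -72.2  70.4] [231. 239.]
mug 0.91 [ 6.321e+02  1.439e+02 -4.000e-01] [366. 240.]
tape 0.96 [485.7 142.4  -0.5] [369. 153.]
ring_box 0.88 [ 493.7 -196.3    0.6] [150. 173.]
```

View pics/w5.png

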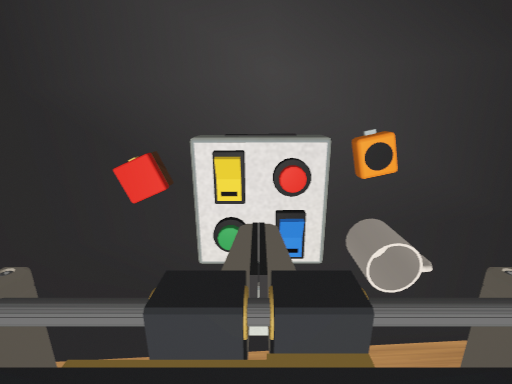

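The keys are up (green (229,238), red (293,178)), and both rockers still lie with the bar ends down. I'll take one last look from the scene camera before handing in.

Run:
```python
from h import *
robot.servo_line([450,-28,330],feed=250); st()
look("scene","s6",N+["mug","tape","ring_box","notebook"])
a=[cv2.resize(cv2.imread(f"pics/{n}.png")[140:270,140:330],(400,274),interpolation=cv2.INTER_CUBIC) for n in("scene0","s6")]
cv2.imwrite("pics/s06.png",cv2.hconcat(a))
```

```text
t 22.62 tcp [450.  -27.7 329.6] F [ 0.53  1.08 -0.21] g 0.008
s6 cam [1334.  502.  764.] axis [-0.66 -0.41 -0.63]
power_press 0.59 [603.3   9.1  64. ] [234. 195.]
fan_press 0.68 [511.5 -71.   65.2] [228. 168.]
start_top 0.48 [581.9 -73.2  72.5] [212. 178.]
stop_top 0.53 [497.2  17.3  75.3] [258. 172.]
stop_top 0.45 [579.3 -70.9  67.8] [213. 180.]
console 0.92 [538.6 -27.8  -5.1] [236. 198.]
mug 0.69 [626.1 145.2   1.1] [276. 238.]
tape 0.88 [484.2 145.3  -2.9] [302. 207.]
ring_box 0.94 [ 492.3 -198.9   -3.8] [196. 171.]
notebook 0.62 [ 7.521e+02 -3.540e+01 -2.000e-01] [187. 243.]
notebook 0.19 [605.1   9.8  66.3] [234. 195.]
```

View pics/s06.png

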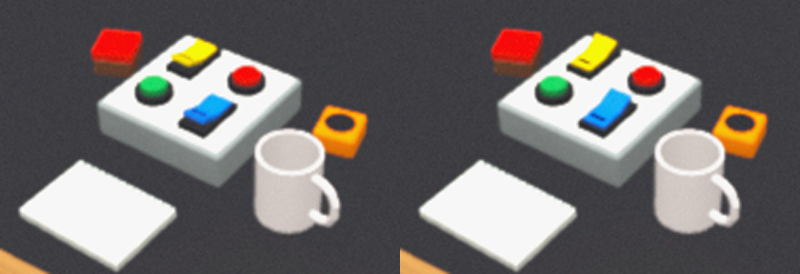

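Before (left) and after (right): both rockers have tipped over, blue at (607,110) and yellow at (598,52). The keys are up, and the mug, tape, box and notebook have not moved.

Run:
```python
from h import *
robot.job_done(); print("done")
```

```text
the job is handed in; nothing more can be done
done
```

The machine was started in the order asked, and I handed the job in at about 23 s on the robot clock. Hand-in gives no verdict, so the checks below are my own.

- **Rockers:** With shut fingertips I pressed blue (power), then yellow (extractor), each to its rigid end stop. Contact came at 66.3 mm with about 17–20 N. The network put the two press points at 64–65 mm in the last scene view, and that picture shows both rockers tipped over.
- **Start key:** I pressed green right down to 66.3 mm with about 13 N, held it for about 1.0 s and released it. It is back up at about 72 mm.
- **Everything else:** I never touched the red key. In the last scene picture the mug, tape measure, ring box and notebook look the same as before, with estimates within the networks' few-mm error. The arm was well clear at hand-in.

**Disagreements:** Some early network hits were plainly wrong, such as a second "fan_press" on the red key, so I used the colour fit instead. Its two-view heights scattered by several mm, so I relied on the felt contact heights, which matched the task text.

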